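# Fetch the brass stopper from under the bottle stand with the reacher

## Task

The brass bottle stopper has got to the back of a bay under the low bottle stand: take the hand reacher by its grip, slide its open jaws into that bay and press its palm lightly but firmly against the stopper until you feel it backed by the batten behind it. Then squeeze the trigger until the jaws clasp the stopper firmly, keep squeezing while you draw it out clear of the stand, and let the reacher go so that the stopper stays standing free on the worktop in front of the bay. Touch the stopper only with the reacher, ram and crush nothing, and leave the wooden stopper and the other things where they are.

Things in the scene. Friction and masses are not known exactly. Their poses are not given: they have to be found in the camera images.
- stand: Fixed low slatted bottle stand of plain wood, 160 deep (its x) x 252 wide (its y) x 62 high mm. Origin under its centre; its two bays open at the front edge, x = -80 mm. Each bay is 105 mm wide, 52 mm high, centred at y = +58.5 or -58.5 mm, between runners 12 mm thick. A fixed batten 34 mm high closes the back; its front face is at x = +50 mm.
- stopper: The brass bottle stopper: round, 41 mm across at its wide foot (18 mm high), 38 mm tall, about 0.2 kg, slides on the worktop with 1 to 3 N. It stands on its wide end at the back of either bay, 2 to 15 mm before the batten. Origin at the centre of its underside, z up.
- wood_stopper: A wooden bottle stopper, 34 mm across and 37 mm tall, standing in the other bay; to be left alone. Origin at the centre of its underside.
- reacher: Loose hand reacher, about 0.2 kg, 260 mm long, standing on its flat underside, jaws along its +x; may be slid on the worktop. Origin on the underside below the grip. Foot x = -46 to +54 mm, 40 wide, 20 high; shaft 14 wide, up to z = 20; head x = 142 to 172, 44 wide. Upright at the origin: fixed grip (28 wide, to z = 90, rear face x = -28) and the trigger before it. Mass centre near x = +40 mm.
- reacher_grip (a point): Where to take it: midway between the grip's rear face and the free trigger's front face (x = +28 mm, plate 28 mm wide, z = 32 to 90 mm), 60 mm above the underside. Fingers close along the reacher's x, 56 mm over both. Keep fingertips above z = 35 mm. When squeezed evenly from both sides the reacher moves forward in the hand by half the trigger travel, about 5 mm at the clasp.
- reacher_trigger (a joint): Trigger travel, m: 0 free (jaws open) to 0.016, towards the grip. Its spring holds it at 0 up to 12 N (14.4 N at full travel): a hold of 6 to 10 N moves the reacher with jaws open. Jaws swing 25 rad per m and meet the stopper at about 0.010. From there each jaw presses with about 0.55 of the squeeze above 13.5 N: 22 to 28 N clasps firmly, over 40 N may crush. Let go, the jaws spring open.
- reacher_palm: Rubber palm pad between the jaws, 24 wide, 16 high, front face at x = 178 mm of the reacher. Origin 3 mm behind that face, 12 mm above the underside. Press it on the stopper, backed by the batten, with 5 to 12 N; never over 20 N.
- reacher_jaw_l: Left jaw (the reacher's +y), dark steel with a rubber pad, 20 mm high, 52 mm long. Origin on its hinge, at x = 162, y = +14 mm of the reacher. Clasping, its tip is at x = 214 mm, 36 mm past the palm's face. Open, the two tips measure about 83 mm over all, the pads about 62 mm apart.
- reacher_jaw_r: Right jaw, the mirror image at y = -14 mm.
- cork: A bystander: upright cork, 24 mm across, 44 mm tall. Origin under its centre.
- foil_cutter: A bystander: foil cutter 35 x 64 x 16 mm lying on the worktop. Origin under its centre.
- seal_stamp: A bystander: seal stamp with a turned wooden handle, 26 mm across, 77 mm tall, upright. Origin under its centre.
- tastevin: A bystander: shallow metal tasting cup 79 x 93 x 26 mm. Origin under its centre.

How it is judged (in metres and radians):
On the way, in this order (a step that is already met when the one before it is completed fails the run):
1. the palm bears on the stopper with more than 4 N, the stopper at the back of its bay and the jaws open (contact force between reacher_palm and stopper above 4 N and x of stopper in the frame of stand above 0.015 m and value of joint reacher_trigger below 0.004 m), for 0.15 s.
2. the trigger is squeezed and both jaws clasp the stopper with more than 2 N while it is under the stand (value of joint reacher_trigger above 0.006 m and contact force between each of reacher_jaw_l, reacher_jaw_r and stopper above 2 N and x of stopper in the frame of stand above 0 m), for 0.3 s.
3. the stopper is drawn out in front of the stand, still clasped by both jaws with more than 1 N (x of stopper in the frame of stand below -0.102 m and contact force between each of reacher_jaw_l, reacher_jaw_r and stopper above 1 N), for 0.1 s.
At the end, for the whole second after the job is handed in: The brass stopper stands upright and at rest on the worktop, its centre 22 to 270 mm out in front of the stand's front edge, free of the jaws; the reacher rests on its underside on the worktop, trigger free (under 3 mm); the wooden stopper is within 20 mm of its start (x of stopper in the frame of stand between -0.35 and -0.102 m and height (world z) of stopper between -0.006 and 0.006 m and angle between each of stopper, reacher's own z axis and vertical below 0.15 rad and linear speed of each of stopper, reacher below 0.02 m/s and height (world z) of reacher below 0.01 m and value of joint reacher_trigger below 0.003 m and contact force between reacher and stopper below 0.5 N and distance of wood_stopper from where it was at the start of the episode below 0.02 m); the robot touches nothing.
It fails at once if the palm is rammed on the stopper with more than 20 N (contact force between reacher_palm and stopper above 20 N).
It fails at once if a jaw crushes the stopper with more than 16 N (contact force between any of reacher_jaw_l, reacher_jaw_r and stopper above 16 N).
It fails at once if the reacher is rammed on the stand with more than 20 N (contact force between reacher and stand above 20 N).
It fails at once if the robot itself touches the brass stopper (contact force between any of the fingers, the arm and stopper above 0.5 N).
It fails at once if the wooden stopper or a bystander is pushed away by more than 30 mm (distance of any of wood_stopper, cork, foil_cutter, seal_stamp, tastevin from where it was at the start of the episode above 0.03 m).
It also fails if it takes over 67 s, if anything falls off the work surface, if the arm or the gripper's body presses on something with over 40 N, if the wrist force passes 120 N, or if a joint passes its speed limit or range.

## Robot

A 6-joint arm with a two-finger parallel gripper is mounted at the origin on a cart in front of the work surface, level with it; the furniture and walls round the work are solid. World frame = base frame: x ahead of the robot, y to its left, z up, the work surface at z = 0. Lengths are in mm, angles in rad, forces in N, time in s.
With the tool pointing down it reaches from about 225 to 875 mm from the base axis. Payload 3.4 kg.
Tool frame: the origin (TCP) lies midway between the tips of the shut fingers; the grasp point (between the pads) lies tcp_to_grasp behind it (tcp_to_grasp is the distance from the TCP to the grasp point, in mm); z points along the fingers, y is the line along which they close (so a half turn about z gives the same grasp; the last joint's range is limited). The gripper opens to 85 mm and grips with 20 to 120 N. Pads are 22 mm wide; open, the fingers measure 114 mm over their backs; the gripper's body (76 mm by 85 mm) begins 54 mm behind the grasp point. The pads swing forward as they close: fully open they stand 13 mm farther back than shut.
Start: joints at [-1.405, 0.276, 1.505, -0, 1.361, -0.121], TCP at [162.657, -551.548, 231.328] pointing down, gripper open.
Joint ranges: [-2.89, 2.89], [-0.75, 2.08], [0.22, 2.7], [-1.18, 4.32], [0.11, 2.71], [-2.7, 2.7]. Speed limits (rad/s): [2.57, 2.57, 3.14, 3.14, 3.14, 3.14].

## Interface

Orientations are given as a 3x3 rotation matrix whose columns are the frame's x, y, z axes.
In Python, from cell import get_obs, camera, camera_info, sign_off, tcp_to_grasp gives the robot as it stands.
- The arm moves only by the shell command python3 -m inch 'ROWS' [FORCE]. ROWS is JSON, a list of rows, each a list of 3 entries, a list of its own where there are three numbers: the finger opening in mm, from 0 to 85.4, then the shift along the tool's x, y, z in units of 30 mm (1.0 is 30 mm), then the turn about the tool's z in units of 5 degrees (1.0 is 5 degrees). In form: [[fingers, [x, y, z], turn], ...]. A call has 1 to 5 rows; each row shifts and turns the commanded pose from where the row before left it, along the tool's axes as they then stand; what a row does not reach is not made up. A row lasts 1/12 s, in which the tool goes at most 41.7 mm and 7.16 degrees, less where a joint would pass 70% of its speed; a pose out of reach is approached as far as the arm can. A call is refused whole if a number of a shift passes 1 or a number of a turn 1, either way. A call with a gripper value outside its range is refused whole. The fingers move at their own pace and stop on an object; FORCE is the grip in N (left out, the last holds). Time passes only in rows, so rows that do not move let the fingers close. It gives the time, the measured TCP pose, the force, the opening and the grip force at its end, in the units of the state.
- get_obs(): the state, without advancing time (a new reading comes with each control period).
- camera(name): name is "side" or "top" or "wrist"; returns (picture, depth): 384x512x3 uint8, red, green, blue; 384x512 float32, mm along the optical axis (not along the pixel's ray), 0 where there is no reading.
- camera_info(name): a dict with "vertical_fov" (degrees; the focal length in pixels is half the picture's height over the tangent of half this angle, whatever the lens; pixels are square), "cx", "cy" (the principal point, pixels), "k1" (the pictures are not rectified: a ray, as slopes to the right and down, at radius r is drawn at 1 + k1 r^2 times it, then the intrinsics apply), "eye" and "rotation" of the camera in the world. Camera axes: x right, y up, looking along -z (the intrinsics and any distortion apply to the point x, -y, -z); pixel columns grow to the right and rows downward; lengths in mm; the calibration is good to about 2 mm. A picture is of the moment at which its call begins: read the wrist's pose just before it. camera_info takes no time and is no camera call; for the wrist camera it gives the pose at the moment of the call.
- sign_off(): hands the job in; it is judged then, once.
The state is a dict: "time_s": time; "joint_pos": joint angles; "qvel": joint speeds; "joint_torque": joint torques, N m; "position": TCP position; "ee_rot": TCP orientation; "ft_force": force on the tool from outside, world axes, zero at the start; "ft_torque": the same for the moment, N m; "finger_gap": finger opening in mm; "grasp_force": force on a finger pad.
Only numpy, scipy, OpenCV 4.12 (cv2) and the standard library are available. Lean on these libraries where they do the work, as an engineer would, in place of code of your own. Each camera call takes 0.05 s, during which the arm holds its last target. There are 200 camera calls.

## Working session

There is one attempt and no reset: what is moved stays moved. The work goes in short steps, Python scripts to look and compute and a shell command to move; the robot and the scene stay as the last step left them, time stands still between calls to the robot, and variables do not carry over. Pictures are saved under pics/ and viewed, at most 10 in all, crops included, and the job is handed in when it is done.

```bash
mkdir -p pics; ls; cat > h.py <<'E'
import numpy as np, cv2
from cell import *
def rays(info,uv):
    f=192/np.tan(np.radians(info["vertical_fov"])/2)
    d=(np.asarray(uv,float)-[info["cx"],info["cy"]])/f
    s=d.copy()
    for _ in range(30): s=d/(1+info["k1"]*(s**2).sum(-1,keepdims=True))
    c=np.stack([s[...,0],-s[...,1],-np.ones(s.shape[:-1])],-1)
    return c@np.array(info["rotation"]).T
def onplane(info,uv,z):
    r=rays(info,uv); e=np.array(info["eye"]); return e+r*((z-e[2])/r[...,2])[...,None]
def cloud(info,depth):
    v,u=np.mgrid[:384,:512]; r=rays(info,np.stack([u,v],-1)); return np.array(info["eye"])+r*depth[...,None]
E
python3 - <<'E'
from h import *
o=get_obs()
print(o, tcp_to_grasp)
for n in ("top","side"):
    i=camera_info(n); print(n,i)
    p,d=camera(n); np.savez(f"pics/{n}.npz",p=p,d=d); cv2.imwrite(f"pics/{n}.png",p[...,::-1])
a=[cv2.imread(f"pics/{n}.png") for n in("top","side")]
E
```

```text
pics
{'time_s': 0.0, 'joint_pos': array([-1.40498956e+00,  2.76599393e-01,  1.50618828e+00, -1.95842052e-05,
        1.36070019e+00, -1.20976759e-01]), 'qvel': array([-0.00019167, -0.00017365, -0.00077706,  0.00018754, -0.00179435,
        0.00069709]), 'joint_torque': array([ 5.91544904e-04, -4.16777623e+01, -2.45806468e+01, -7.30194733e-05,
        1.11208393e-02, -1.57485903e-05]), 'position': array([ 162.55768877, -550.96231261,  230.415242  ]), 'ee_rot': array([[ 9.59157549e-01,  2.82872208e-01, -3.31691298e-04],
       [ 2.82872325e-01, -9.59155757e-01,  1.86605469e-03],
       [ 2.09711393e-04, -1.88366673e-03, -9.99998204e-01]]), 'ft_force': array([0.08881139, 0.15337592, 0.10768839]), 'ft_torque': array([0.01345235, 0.01511207, 0.03191418]), 'grasp_force': 0.0, 'finger_gap': 85.26431160458628} 18.700000000000003
top {'vertical_fov': 54.15021332185668, 'cx': 257.73789579390154, 'cy': 195.06549895286852, 'k1': -0.057136825512093904, 'eye': array([ 409.31898752,   87.47959538, 1287.21399552]), 'rotation': array([[ 1.22086171e-02,  9.96386190e-01, -8.40565848e-02],
       [-9.99924531e-01,  1.22807118e-02,  3.40674798e-04],
       [ 1.37171836e-03,  8.40460820e-02,  9.96460925e-01]])}
side {'vertical_fov': 45.241498601494946, 'cx': 259.47532139815286, 'cy': 188.15941216561814, 'k1': -0.08819990437952466, 'eye': array([ 877.78602794, -770.55053559, 1113.30102639]), 'rotation': array([[ 0.90306739, -0.32613379,  0.27947457],
       [ 0.42947613,  0.6789977 , -0.59540942],
       [ 0.00442054,  0.65772249,  0.75324736]])}
```

View pics/top.png

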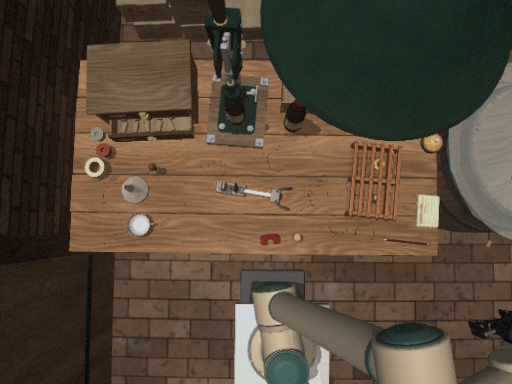

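View pics/side.png

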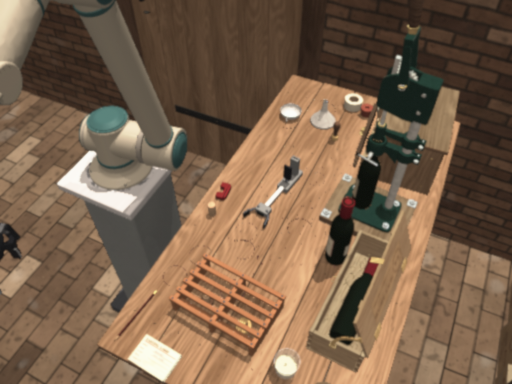

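The top view shows the stand at about (375,180), the reacher at (255,193) with its jaws pointing right towards the stand, and a gold spot at (376,163). I'll enlarge those areas.

```bash
python3 - <<'E'
from h import *
t=cv2.imread("pics/top.png");s=cv2.imread("pics/side.png")
z=lambda a,k:cv2.resize(a,None,fx=k,fy=k,interpolation=cv2.INTER_CUBIC)
a=z(t[130:230,340:410],6); b=z(s[250:360,160:295],5.0)
cv2.imwrite("pics/c1.png",a[:, :]); 
c=np.zeros((600,800,3),np.uint8); 
a=z(t[135:225,340:410],4);c[:360,:280]=a
b=z(s[250:355,165:290],4);c[:420,290:790]=b
r=z(t[170:220,205:300],3);c[430:580,290:575]=r
cv2.imwrite("pics/c.png",c)
E
```

```text
(no output)
```

View pics/c.png

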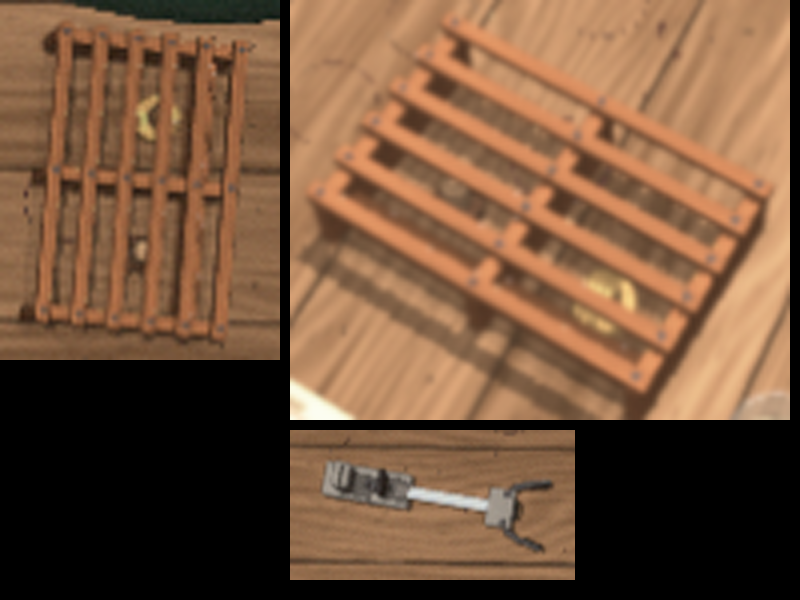

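The crops show the brass stopper under the slats in the far bay (larger world x), and the wooden one in the near bay. The batten lies by the second-last slat on the right, so the bay opens left, towards the reacher. Now for the measurements.

```bash
cat > m.py <<'E'
from h import *
def top(P,img,dep):
    pass
E
python3 - <<'E'
from h import *
for n in("top","side"):
    i=camera_info(n); q=np.load(f"pics/{n}.npz"); C=cloud(i,q["d"]); p=q["p"]
    hsv=cv2.cvtColor(p,cv2.COLOR_RGB2HSV)
    ok=q["d"]>0
    box=lambda x0,x1,y0,y1:(C[...,0]>x0)&(C[...,0]<x1)&(C[...,1]>y0)&(C[...,1]<y1)&ok
    z=C[...,2]
    st=box(250,620,-480,-180)&(z>50)&(z<75)
    P=C[st]; 
    k=max(1,0); rect=cv2.minAreaRect(P[:,:2].astype(np.float32)); print(n,"stand",rect,"z",np.percentile(P[:,2],[5,50,95]))
    g=(hsv[...,0]>18)&(hsv[...,0]<32)&(hsv[...,1]>90)&(hsv[...,2]>120)&box(250,620,-480,-180)
    if g.any(): 
        u=np.argwhere(g)[:,::-1]; print("gold",len(u),C[g].mean(0),np.percentile(C[g],[5,95],axis=0),onplane(i,u,30).mean(0))
    rc=box(200,520,-90,260)&(z>8)&(z<120)
    P=C[rc]; lab=cv2.connectedComponentsWithStats(rc.astype(np.uint8))
    for s,c in zip(lab[2][1:],range(1,lab[0])):
        if s[4]>20:
            Q=C[lab[1]==c]; print("obj",s,Q.mean(0).round(0),cv2.minAreaRect(Q[:,:2].astype(np.float32)),"zmax",Q[:,2].max().round(0))
    m=box(200,520,-90,260)&(z>70)
    print("hi",C[m].mean(0) if m.any() else 0, np.percentile(C[m],[5,95],axis=0) if m.any() else 0)
E
```

```text
top stand ((536.6288452148438, -298.2534484863281), (160.5575714111328, 181.52090454101562), 84.10657501220703) z [52.76420619 60.96027821 65.16421365]
gold 8 [ 432.82959453 -341.37459851    4.67706741] [[ 368.4121191  -354.18275332   -3.80936774]
 [ 618.88272377 -317.23502416   14.59202412]] [ 432.80815339 -332.85392153   30.        ]
obj [229 194  15   3  30] [517. 155.  18.] ((516.1620483398438, 160.83245849609375), (47.940181732177734, 6.889557838439941), 88.93726348876953) zmax 26.0
obj [253 194  36  17 145] [501.  33.  20.] ((508.73809814453125, 37.03595733642578), (128.48912048339844, 38.00837707519531), 64.1432876586914) zmax 27.0
obj [260 234  19  12 155] [369.  48.  15.] ((367.7295227050781, 46.792327880859375), (34.2346305847168, 62.59733581542969), 7.988898277282715) zmax 21.0
obj [292 234   9   7  46] [377. -40.  40.] ((377.1114196777344, -42.11711883544922), (19.769800186157227, 23.32710838317871), 1.3287734985351562) zmax 49.0
hi [373.38676603 -34.6201245  738.49211254] [[205.57916932 -86.78230962 188.28016801]
 [518.13004057  34.58665573 965.82589804]]
side stand ((53
[... 367 characters left out ...]
228.87855529785156, 10.95126724243164), (95.85584259033203, 34.20063018798828), 74.47710418701172) zmax 120.0
obj [216 183  15  17 143] [372.  41.  13.] ((369.3848876953125, 41.42436218261719), (36.70743179321289, 63.0302734375), 2.8798458576202393) zmax 21.0
obj [243 197  29  19 145] [500.  18.  17.] ((507.47637939453125, 23.36357879638672), (109.9887466430664, 38.01858901977539), 62.522403717041016) zmax 25.0
obj [208 202   8  14  92] [380. -49.  32.] ((379.1918640136719, -47.42522048950195), (23.183500289916992, 25.946426391601562), 54.240596771240234) zmax 46.0
hi [225.81946238 -31.66101552 313.58478754] [[205.3861851  -85.7345563  125.01677926]
 [239.99579183  47.44957238 544.47698008]]
```

```bash
python3 - <<'E'
from h import *
for n in("top","side"):
    i=camera_info(n); q=np.load(f"pics/{n}.npz"); C=cloud(i,q["d"]); p=q["p"]
    hsv=cv2.cvtColor(p,cv2.COLOR_RGB2HSV)
    ok=q["d"]>0; z=C[...,2]
    box=lambda x0,x1,y0,y1:(C[...,0]>x0)&(C[...,0]<x1)&(C[...,1]>y0)&(C[...,1]<y1)&ok
    st=box(380,760,-480,-180)&(z>48)&(z<75)
    P=C[st]; rect=cv2.minAreaRect(P[:,:2].astype(np.float32)); print(n,"stand",rect,"z",np.percentile(P[:,2],[5,50,95]))
    b=box(420,720,-420,-200)
    sl=slice(150,175) if n=="top" else slice(310,345); sc=slice(365,390) if n=="top" else slice(295,335)
    m=np.zeros(ok.shape,bool);m[sl,sc]=1
    for z0 in (1,):
      g=m&(hsv[...,0]>=19)&(hsv[...,0]<36)&(hsv[...,1]>70)&(hsv[...,2]>100)
      u=np.argwhere(g)[:,::-1]; print("gold",len(u),u.min(0),u.max(0),u.mean(0),np.median(C[g],0),"on30",onplane(i,u,30).mean(0))
    rc=box(430,640,-90,260)&(z>8)&(z<120)
    lab=cv2.connectedComponentsWithStats(rc.astype(np.uint8))
    for c in range(1,lab[0]):
        s=lab[2][c]
        if s[4]>10:
            Q=C[lab[1]==c]; print("obj",s,Q.mean(0).round(0),cv2.minAreaRect(Q[:,:2].astype(np.float32)),"zmax",Q[:,2].max().round(0))
    m=box(430,640,-90,260)&(z>60)&(z<110)
    print("hi",m.sum(),C[m].mean(0), np.percentile(C[m],[5,95],axis=0))
    w=box(430,640,-60,200)&(z>8)&(z<32)&(hsv[...,1]<60)&(hsv[...,2]>150)
    Q=C[w]; print("shaft",w.sum(),cv2.fitLine(Q[:,:2].astype(np.float32),cv2.DIST_L2,0,.01,.01).ravel(),Q[:,1].min(),Q[:,1].max())
E
```

```text
top stand ((570.4481201171875, -301.873046875), (161.0463104248047, 250.15750122070312), 84.55805969238281) z [51.14543744 60.82362137 65.24508304]
gold 14 [375 162] [384 167] [377.14285714 164.42857143] [ 627.72260458 -318.97609581   12.51615537] on30 [ 625.07382306 -318.24868054   30.        ]
obj [215 181  77  30 655] [527. 117.  29.] ((524.4705200195312, 105.19225311279297), (255.24855041503906, 79.6133804321289), 81.4250717163086) zmax 95.0
hi 84 [538.93897914 189.5138914   86.51783157] [[525.55965565 158.10263237  70.33878872]
 [553.80028998 211.66114355  93.32272238]]
shaft 176 [1.5537496e-01 9.8785555e-01 5.2211908e+02 7.1805717e+01] 18.21179477639538 188.78598991119713
side stand ((606.4363403320312, -307.8457336425781), (169.34115600585938, 330.6242370605469), 82.73402404785156) z [50.38070356 59.56349141 63.68727504]
gold 2 [328 314] [334 316] [331. 315.] [ 821.5150074  -208.10878339    3.7422559 ] on30 [ 822.84864448 -221.41705222   30.        ]
obj [243 156  60  71 816] [533. 115.  32.] ((528.1370849609375, 102.35902404785156), (259.2709045410156, 81.78303527832031), 80.88582611083984) zmax 93.0
hi 156 [542.14633848 179.89315193  77.08003378] [[528.58517373 153.82590514  61.65613294]
 [557.28004752 204.22918615  89.06547423]]
shaft 231 [2.1496074e-01 9.7662270e-01 5.2627521e+02 8.1024193e+01] 14.819157105700583 199.77350534394714
```

```bash
python3 -m inch '[[85,[0.93,-1,0],0],[85,[0.93,-1,0],0],[85,[0.93,-1,0],0],[85,[0.93,-1,0],0],[85,[0.93,-1,0],0]]' 40; python3 -m inch '[[85,[0.93,-1,0],0],[85,[0.93,-1,0],0],[85,[0.93,-1,0],0],[85,[0.93,-1,0],0],[85,[0.93,-1,0],0]]';python3 -c "
from h import *
i=camera_info('wrist');o=get_obs();print(i,np.array(o['ee_rot']).T@(i['eye']-o['position']), o['joint_pos'])"
```

```text
time_s: 0.52
position: [254.3, -366.2, 230.8]
ee_rot: [[0.959, 0.282, -0.0], [0.282, -0.959, 0.001], [0.0, -0.001, -1.0]]
ft_force: [1.4, -0.1, 0.9]
finger_gap: 85.4
grasp_force: 0.0
time_s: 0.93
position: [345.5, -182.8, 231.2]
ee_rot: [[0.959, 0.282, 0.0], [0.282, -0.959, -0.0], [0.0, 0.0, -1.0]]
ft_force: [0.5, 0.2, 0.8]
finger_gap: 85.1
grasp_force: 0.0
{'vertical_fov': 69.60003686140445, 'cx': 255.99442904448577, 'cy': 191.9347132580897, 'k1': -0.023558317686983066, 'eye': array([ 413.95881785, -162.87533635,  373.49219326]), 'rotation': array([[ 2.82747728e-01,  9.20573782e-01,  2.69439481e-01],
       [-9.59194297e-01,  2.71407542e-01,  7.92732419e-02],
       [-1.51039043e-04, -2.80859142e-01,  9.59748988e-01]])} [  71.31360721    0.17416716 -142.30459711] [-6.65252341e-01 -7.87626211e-03  1.84935975e+00  5.82352292e-05
  1.30001255e+00  6.19421130e-01]
```

```bash
python3 -m inch '[[85,[0.93,-1,0],0],[85,[0.93,-1,0],0],[85,[0.93,-1,0],0],[85,[0.93,-1,0],0],[85,[0.93,-1,0],0]]'; python3 -m inch '[[85,[0.93,-1,0],0],[85,[0.93,-1,0],0],[85,[0.93,-1,0],1],[85,[0,0,0],1],[85,[0,0,0],1]]';python3 -m inch '[[85,[0,0,0],1],[85,[0,0,0],1],[85,[0,0,0],0],[85,[0,0,0],0]]';python3 - <<'E'
from h import *
i=camera_info('wrist');p,d=camera('wrist');np.savez("pics/w1.npz",p=p,d=d);cv2.imwrite("pics/w1.png",p[...,::-1])
print(get_obs()['joint_pos'],i["eye"])
C=cloud(i,d)
E
```

```text
time_s: 1.35
position: [436.9, 0.6, 231.2]
ee_rot: [[0.959, 0.283, 0.0], [0.283, -0.959, -0.0], [-0.0, 0.0, -1.0]]
ft_force: [0.2, -0.5, -0.9]
finger_gap: 85.0
grasp_force: 0.0
time_s: 1.77
position: [492.0, 110.9, 230.5]
ee_rot: [[1.0, 0.025, -0.001], [0.025, -1.0, 0.0], [-0.001, -0.0, -1.0]]
ft_force: [-0.6, -0.1, -0.1]
finger_gap: 85.1
grasp_force: 0.0
time_s: 2.1
position: [491.3, 108.5, 230.9]
ee_rot: [[0.989, -0.147, -0.001], [-0.147, -0.989, -0.0], [-0.001, 0.0, -1.0]]
ft_force: [-0.5, -0.3, -0.5]
finger_gap: 85.2
grasp_force: 0.0
[ 7.88662343e-02  1.68024708e-01  1.65125997e+00 -8.25904935e-05
  1.32290116e+00  1.79721051e+00] [562.02605654  97.95360229 373.17234509]
```

View pics/w1.png

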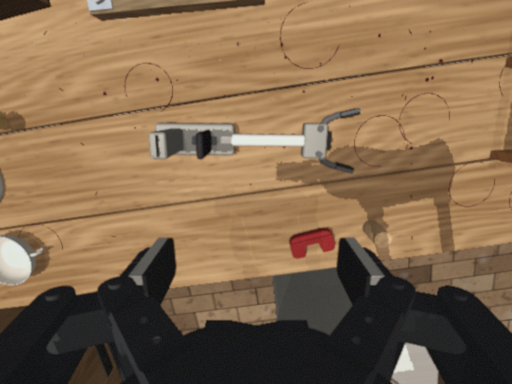

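```bash
python3 - <<'E'
from h import *
i=camera_info('wrist');q=np.load("pics/w1.npz");C=cloud(i,q["d"]);z=C[...,2]
m=np.zeros(z.shape,bool);m[100:180,140:370]=1
hsv=cv2.cvtColor(q["p"],cv2.COLOR_RGB2HSV)
print("table z",np.median(z[60:90,160:260]))
sh=m&(hsv[...,1]<70)&(z>10)&(z<32)
sh[:,:238]=0; sh[:,302:]=0
P=C[sh];l=cv2.fitLine(P[:,:2].astype(np.float32),cv2.DIST_L2,0,.01,.01).ravel();print("shaft",sh.sum(),l,np.degrees(np.arctan2(-l[1],-l[0])),"z",np.median(P[:,2]))
d=l[:2]*(-np.sign(l[1]));n=np.array([-d[1],d[0]]);o=l[2:]
ob=m&(z>8)&(z<110);Q=C[ob];s=(Q[:,:2]-o)@d;t=(Q[:,:2]-o)@n
for a,b in((8,26),(26,60),(60,84),(84,100)):
    k=(Q[:,2]>a)&(Q[:,2]<b); print(a,b,k.sum(),np.percentile(s[k],[0,1,5,50,95,99,100]).round(1),np.percentile(t[k],[1,50,99]).round(1))
k=(Q[:,2]>75);h=np.histogram(s[k],bins=np.arange(-140,-40,4));print([(int(b),int(c)) for c,b in zip(h[0],h[1]) if c], np.median(Q[k][:,2]))
k=(Q[:,2]<28);h=np.histogram(s[k],bins=np.arange(-140,130,5));print([(int(b),int(c)) for c,b in zip(h[0],h[1])])
for k2 in (k,):
  for b in range(-140,130,10):
    kk=k2&(s>=b)&(s<b+10)
    if kk.sum()>3: print(b,t[kk].min().round(),t[kk].max().round(),end='; ')
# head back edge / foot front edge
E
```

```text
table z -0.25440741460852223
shaft 700 [1.683566e-01 9.857262e-01 5.252761e+02 8.579743e+01] -99.692276 z 19.381455587883153
8 26 3563 [-145.4 -138.  -113.1   -0.8   93.2  106.3  110.1] [-35.1   2.   37.1]
26 60 354 [-124.4 -121.9 -114.2 -109.   -68.6  -66.1  -66. ] [-14.8  -0.2  11.9]
60 84 283 [-124.3 -122.1 -111.8 -109.2  -70.9  -70.8  -70.8] [-14.4   0.4  12.1]
84 100 709 [-127.1 -126.3 -124.9 -113.1  -71.8  -71.1  -70.9] [-15.9  -1.2  11.7]
[(-128, 58), (-124, 106), (-120, 119), (-116, 110), (-112, 173), (-80, 59), (-76, 113), (-72, 73)] 89.25928055135466
[(-140, 28), (-135, 31), (-130, 29), (-125, 24), (-120, 27), (-115, 45), (-110, 146), (-105, 123), (-100, 99), (-95, 57), (-90, 34), (-85, 25), (-80, 32), (-75, 81), (-70, 106), (-65, 126), (-60, 130), (-55, 121), (-50, 121), (-45, 39), (-40, 41), (-35, 43), (-30, 44), (-25, 44), (-20, 44), (-15, 44), (-10, 44), (-5, 44), (0, 43), (5, 44), (10, 44), (15, 44), (20, 43), (25, 44), (30, 42), (35, 42), (40, 138), (45, 139), (50, 137), (55, 140), (60, 143), (65, 170), (70, 142), (75, 89), (80, 53), (85, 64), (90, 57), (95, 52), (100, 57), (105, 47), (110, 1), (115, 0), (120, 0)]
-140 9.0 19.0; -130 -21.0 19.0; -120 -21.0 18.0; -110 -21.0 18.0; -100 -19.0 18.0; -90 7.0 18.0; -80 -21.0 17.0; -70 -20.0 19.0; -60 -20.0 19.0; -50 -20.0 18.0; -40 -7.0 6.0; -30 -6.0 6.0; -20 -6.0 6.0; -10 -6.0 7.0; 0 -7.0 7.0; 10 -7.0 6.0; 20 -7.0 6.0; 30 -6.0 6.0; 40 -21.0 21.0; 50 -21.0 21.0; 60 -28.0 29.0; 70 -33.0 34.0; 80 -36.0 36.0; 90 -38.0 38.0; 100 -39.0 41.0;
```

The wrist view shows the reacher's grip at (167,142), trigger at (203,143), shaft along row 141, and head at (316,140). I get the reacher origin at about (542, 183), pointing -99.7°.

```bash
python3 -m inch '[[85,[0.65,-0.91,0],0],[85,[0.65,-0.91,0],0],[85,[0,-0.9,0],0.25],[85,[0,0,1],0],[85,[0,0,1],0]]'; python3 -m inch '[[85,[0,0,1],0],[85,[0,0,0],0],[85,[0,0,0],0]]'; python3 - <<'E'
from h import *
i=camera_info('wrist');p,d=camera('wrist');np.savez("pics/w2.npz",p=p,d=d);C=cloud(i,d)
cv2.imwrite("pics/w2.png",p[...,::-1])
o=get_obs();R=np.array(o["ee_rot"])
hi=(C[...,2]>80)&(C[...,2]<98)&(np.linalg.norm(C[...,:2]-[542,183],axis=-1)<60)
L=(C[hi]-o["position"])@R;print(hi.sum(),L.min(0),L.max(0),L.mean(0),o["position"],R[:2,1])
h=np.histogram(L[:,1],bins=np.arange(-60,60,4));print([(int(b),int(c)) for c,b in zip(h[0],h[1]) if c])
E
```

```text
time_s: 2.57
position: [544.4, 185.0, 172.1]
ee_rot: [[0.986, -0.167, 0.005], [-0.167, -0.986, 0.001], [0.005, -0.002, -1.0]]
ft_force: [-0.7, -1.1, 0.1]
finger_gap: 85.4
grasp_force: 0.0
time_s: 2.82
position: [541.2, 183.0, 140.1]
ee_rot: [[0.985, -0.17, -0.004], [-0.17, -0.985, -0.001], [-0.004, 0.002, -1.0]]
ft_force: [1.2, 0.5, 0.2]
finger_gap: 85.1
grasp_force: 0.0
1242 [-15.80682382 -28.38063938  49.71388174] [12.30683398 26.96213993 61.87282713] [-0.25574693 -5.83424784 53.18314562] [542.79200646 183.2372755  141.92480332] [-0.17010004 -0.9854268 ]
[(-32, 9), (-28, 176), (-24, 188), (-20, 207), (-16, 196), (-12, 68), (16, 76), (20, 206), (24, 116)]
```

```bash
python3 -m inch '[[85,[-0.04,-0.02,0.9],0],[85,[0,0,0.9],0],[85,[0,0,0.9],0],[85,[0,0,0.5],0],[85,[0,0,0.23],0]]'; python3 -m inch '[[60,[0,0,0],0],[60,[0,0,0],0],[60,[0,0,0],0],[57,[0,0,0],0],[55.5,[0,0,0],0]]' 20; python3 -m inch '[[55.5,[0,0,0],0],[55.5,[0,0,0],0],[55,[0,0,0],0],[55,[0,0,0],0]]'
```

```text
time_s: 3.28
position: [541.8, 184.0, 38.5]
ee_rot: [[0.985, -0.17, 0.001], [-0.17, -0.985, 0.0], [0.001, -0.0, -1.0]]
ft_force: [0.2, -0.0, -0.7]
finger_gap: 84.8
grasp_force: 0.0
time_s: 3.7
position: [542.7, 184.4, 40.2]
ee_rot: [[0.985, -0.17, 0.004], [-0.17, -0.985, 0.001], [0.003, -0.001, -1.0]]
ft_force: [0.2, 0.2, 4.9]
finger_gap: 55.6
grasp_force: 10.6
time_s: 4.03
position: [542.7, 184.6, 40.3]
ee_rot: [[0.985, -0.17, 0.004], [-0.17, -0.985, 0.001], [0.004, -0.001, -1.0]]
ft_force: [0.3, 0.8, 7.5]
finger_gap: 55.3
grasp_force: 12.4
```

```bash
python3 -m inch '[[55.5,[0,0,-0.07],0],[55.5,[0,0,0],0]]'; python3 - <<'E'
from h import *
i=camera_info('top');q=np.load("pics/top.npz");C=cloud(i,q["d"]);j=camera_info('side');r=np.load("pics/side.npz");D=cloud(j,r["d"])
A=np.concatenate([C[q["d"]>0],D[r["d"]>0]])
for y in range(180,-200,-30):
    print(y,[int(np.percentile(A[k][:,2],97)) if (k:=(abs(A[:,1]-y)<15)&(abs(A[:,0]-x)<10)&(A[:,2]<700)).sum()>2 else None for x in range(580,840,20)])
c=np.array([570.4,-301.9]);ex=-np.array([.0948,.9955]);ey=np.array([.9955,-.0948])
p=q["p"];b=p[150:178,364:396].astype(int)
hsv=cv2.cvtColor(p,cv2.COLOR_RGB2HSV)[150:178,364:396]
g=(hsv[...,0]>=18)&(hsv[...,0]<40)&(hsv[...,2]>110)
for row in g: print(''.join('#' if v else '.' for v in row))
for uv in([379.5,164.5],):
  for z in(18,38):
    P=onplane(i,np.array(uv,float),z)[:2]-c; print(z,P@ex,P@ey)
E
```

```text
time_s: 4.2
position: [541.3, 184.2, 40.9]
ee_rot: [[0.985, -0.171, 0.001], [-0.171, -0.985, 0.0], [0.001, -0.0, -1.0]]
ft_force: [0.1, 1.2, -1.4]
finger_gap: 55.2
grasp_force: 12.0
180 [3, 3, 4, 4, 3, 28, 32, 40, 168, 503, 685, 615, 565]
150 [2, 3, 3, 4, 3, 29, 31, 41, 184, 502, 685, 678, 520]
120 [3, 3, 4, 4, 4, 30, 32, 42, 47, 329, 606, 612, 535]
90 [3, 4, 3, 3, 4, 33, 44, 32, 290, 287, 285, 280, 41]
60 [2, 3, 2, 3, 5, 29, 31, 28, 30, 29, 32, 31, 31]
30 [3, 3, 4, 3, 3, 3, 3, 4, 2, 4, 4, 3, 4]
0 [2, 3, 4, 4, 4, 3, 4, 2, 163, 234, 199, 105, 106]
-30 [2, 5, 3, 3, 4, 3, 3, 4, 174, 249, 249, 176, 105]
-60 [2, 2, 4, 4, 4, 4, 4, 3, 158, 228, 236, 161, 105]
-90 [3, 3, 3, 3, 4, 3, 4, 3, 3, 3, 3, 104, 104]
-120 [3, 3, 3, 3, 3, 3, 3, 4, 2, 3, 4, 104, 100]
-150 [3, 4, 4, 4, 4, 3, 3, 4, 4, 3, 2, 107, 84]
-180 [3, 4, 3, 4, 4, 3, 3, 3, 3, 2, 1, 105, 9]
................................
................................
................................
................................
................................
................................
................................
................................
................................
..............##................
...........#....................
................................
...........##......##...........
..........###......##...........
...........##......##...........
...........##...................
...........##...................
...........###..................
............##..................
.............##.................
................................
................................
................................
................................
................................
................................
................................
................................
18 22.920654897117892 59.04762282965271
38 16.69195645050121 55.00863559348821
```

```bash
A='x'; python3 -m inch '[[85,[0,0,0],0],[85,[0,0,0],0],[85,[0,0,0],0],[85,[0,0,0],0]]' >/dev/null; python3 -m inch '[[85,[0,0,-0.6],0],[85,[0,0,-0.9],0],[85,[0,0,-1],0],[85,[0,0,-1],0],[85,[0,0,-1],0]]'; 
python3 -m inch '[[85,[0,0,-1],-1],[85,[0,0,-1],-1],[85,[0,0,0],-1],[85,[0,0,0],-1],[85,[0,0,0],-1]]'
python3 -m inch '[[85,[0,0,0],-1],[85,[0,0,0],-1],[85,[0,0,0],-1],[85,[0,0,0],-1],[85,[0,0,0],-1]]' >/dev/null
python3 -m inch '[[85,[0,0,0],-1],[85,[0,0,0],-1],[85,[0,0,0],-1],[85,[0,0,0],-1],[85,[0,0,0],-1]]' >/dev/null
python3 -m inch '[[85,[0,0,0],-1],[85,[0,0,0],-1],[85,[0,0,0],-1],[85,[0,0,0],-1],[85,[0,0,0],-1]]' >/dev/null
python3 -m inch '[[85,[0,0,0],-1],[85,[0,0,0],-1],[85,[0,0,0],-1],[85,[0,0,0],-1],[85,[0,0,0],-1]]' >/dev/null
python3 -m inch '[[85,[0,0,0],-1],[85,[0,0,0],-1],[85,[0,0,0],-1],[85,[0,0,0],-1],[85,[0,0,0],-1]]' >/dev/null
python3 -m inch '[[85,[0,0,0],-1],[85,[0,0,0],-1],[85,[0,0,0],-1],[85,[0,0,0],-1],[85,[0,0,0],-1]]' >/dev/null
python3 -m inch '[[85,[0,0,0],-1],[85,[0,0,0],0]]'; python3 -c "
from h import *
print(get_obs()['joint_pos'])"
```

```text
time_s: 4.95
position: [540.9, 184.0, 176.6]
ee_rot: [[0.985, -0.171, -0.001], [-0.171, -0.985, -0.0], [-0.001, 0.0, -1.0]]
ft_force: [0.5, 1.0, -0.5]
finger_gap: 85.0
grasp_force: 0.0
time_s: 5.37
position: [541.4, 184.2, 236.3]
ee_rot: [[0.964, 0.266, 0.002], [0.266, -0.964, 0.0], [0.002, 0.0, -1.0]]
ft_force: [-0.7, -0.1, 0.3]
finger_gap: 85.1
grasp_force: 0.0
time_s: 8.03
position: [541.1, 184.1, 235.3]
ee_rot: [[-0.986, 0.169, -0.0], [0.169, 0.986, -0.0], [0.0, -0.0, -1.0]]
ft_force: [-0.1, -0.5, -0.2]
finger_gap: 84.7
grasp_force: 0.0
[ 2.06261054e-01  2.68787644e-01  1.50515758e+00 -8.35061785e-05
  1.36809195e+00 -1.19450000e+00]
```

```bash
cat > snap.py <<'E'
import sys
from h import *
n=sys.argv[1]; i=camera_info('wrist');p,d=camera('wrist')
np.savez(f"pics/{n}.npz",p=p,d=d,**{k:np.array(v) for k,v in i.items()});cv2.imwrite(f"pics/{n}.png",p[...,::-1])
E
python3 -m inch '[[85,[-0.29,-0.97,0],0],[85,[-0.29,-0.97,0],0],[85,[-0.29,-0.97,0],0],[85,[-0.29,-0.97,0],0],[85,[-0.29,-0.97,0],0]]' >/dev/null
python3 -m inch '[[85,[-0.29,-0.97,0],0],[85,[-0.29,-0.97,0],0],[85,[-0.29,-0.97,0],0],[85,[-0.29,-0.97,0],0],[85,[-0.29,-0.97,0],0]]'
python3 -m inch '[[85,[-0.29,-0.97,0],0],[85,[-0.29,-0.97,0],0],[85,[-0.29,-0.97,0],0],[85,[0,0,0],0],[85,[0,0,0],0]]'; python3 snap.py w3
python3 -m inch '[[85,[-0.29,-0.97,0],0],[85,[-0.29,-0.97,0],0],[85,[-0.29,-0.97,0],0],[85,[0,0,0],0],[85,[0,0,0],0]]'; python3 snap.py w4
python3 -c "
import cv2,numpy as np
a=cv2.imread('pics/w3.png');b=cv2.imread('pics/w4.png')
cv2.imwrite('pics/w34.png',cv2.resize(np.vstack([a,b]),None,fx=.78,fy=.78))"
```

```text
time_s: 8.87
position: [577.2, -118.9, 235.5]
ee_rot: [[-0.985, 0.173, -0.0], [0.173, 0.985, 0.0], [0.0, 0.0, -1.0]]
ft_force: [1.0, 0.1, -1.0]
finger_gap: 85.3
grasp_force: 0.0
time_s: 9.28
position: [588.0, -209.5, 234.9]
ee_rot: [[-0.985, 0.175, -0.001], [0.175, 0.985, 0.0], [0.001, 0.0, -1.0]]
ft_force: [-0.6, -0.6, -0.0]
finger_gap: 84.9
grasp_force: 0.0
time_s: 9.75
position: [599.0, -298.2, 235.1]
ee_rot: [[-0.985, 0.172, -0.001], [0.172, 0.985, 0.001], [0.001, 0.001, -1.0]]
ft_force: [-0.8, -0.0, -1.2]
finger_gap: 85.3
grasp_force: 0.0
```

View pics/w34.png

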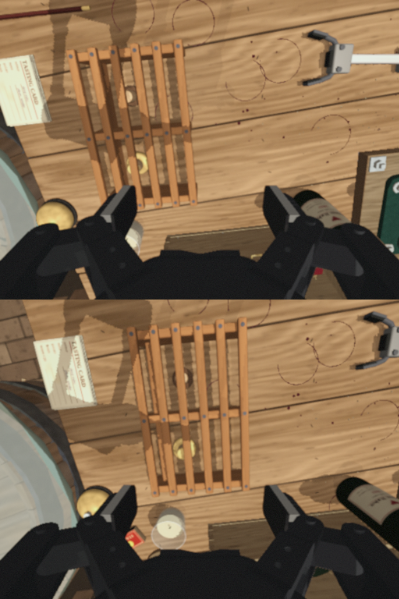

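Both wrist views show the whole stand. The brass stopper is at about (179,208) in w3 and (236,191) in w4. I'll fit the stand and stopper from these.

```bash
python3 - <<'E'
from h import *
for n,uv in(("w3",(179,208)),("w4",(236,191))):
    q=np.load(f"pics/{n}.npz");i={k:q[k] if q[k].ndim else float(q[k]) for k in("vertical_fov","cx","cy","k1","eye","rotation")}
    C=cloud(i,q["d"]);z=C[...,2]
    m=(z>50)&(z<75)&(C[...,0]>420)&(C[...,0]<715)&(C[...,1]<-200)&(C[...,1]>-420)
    lab=cv2.connectedComponentsWithStats(m.astype(np.uint8));k=1+np.argmax(lab[2][1:,4]);m=lab[1]==k
    P=C[m];r=cv2.minAreaRect(P[:,:2].astype(np.float32));print(n,r,np.median(P[:,2]))
    a=np.radians(r[2]); a=a if abs(np.sin(a))>.7 else a+np.pi/2
    ex=-np.array([np.cos(a),np.sin(a)]); ex*=-np.sign(ex[1]) ; ey=np.array([-ex[1],ex[0]]);c=np.array(r[0])
    print("ex",ex,"yaw",np.degrees(np.arctan2(ex[1],ex[0])))
    h=cv2.cvtColor(q["p"],cv2.COLOR_RGB2HSV);u,v=uv
    g=np.zeros(z.shape,bool);s=np.s_[v-22:v+22,u-22:u+22]
    g[s]=((h[...,0]>=19)&(h[...,0]<40)&(h[...,1]>70)&(h[...,2]>90)&(z<46)&(z>3))[s]
    G=C[g];S=np.c_[(G[:,:2]-c)@ex,(G[:,:2]-c)@ey,G[:,2]]
    print("gold",len(G),S.min(0).round(1),S.max(0).round(1),np.median(S,0).round(1))
    for a0,b0 in((8,24),(24,34),(34,44)):
        k=(S[:,2]>a0)&(S[:,2]<b0)
        if k.sum()>3: print(a0,k.sum(),S[k].min(0).round(1),S[k].max(0).round(1), S[k].mean(0).round(1), cv2.minEnclosingCircle(S[k][:,:2].astype(np.float32)))
    ri=[''.join('.' if not g[y,x] else str(int(min(z[y,x]//5,9))) for x in range(u-22,u+22)) for y in range(v-20,v+20)]
    print('\n'.join(ri))
E
```

```text
w3 ((569.0538940429688, -301.87615966796875), (161.00958251953125, 251.9664764404297), 84.44245910644531) 61.187483462563875
ex [-0.09684536 -0.99529944] yaw -95.5575408935547
gold 263 [ 5.2 41.5  6.5] [42.  81.6 38.7] [13.6 58.4 12.3]
8 232 [ 5.2 41.5  8. ] [42.  81.6 17.6] [14.4 59.4 12.2] ((21.921875, 61.53272247314453), 20.125816345214844)
34 26 [13.4 55.5 36.1] [32.7 68.3 38.7] [29.9 62.  37.3] ((23.388635635375977, 61.9527587890625), 9.985169410705566)
............................................
............................................
............................................
............................................
............................................
............................................
............................................
...................111......................
..................22122111..................
..................2222221221................
..................22222222211...............
..................222222222211..............
...................222.2222221..............
...................222222222221.............
.......
[... 2736 characters left out ...]
77...........2222........
.........122277777777...........2222........
..........22267777777...........221.........
..........22227777777...........221.........
...........2227777777...........22..........
............227777777...........1...........
.............22777777.......................
..............2277777.......................
................27777.......................
..................777.......................
............................................
............................................
............................................
............................................
............................................
............................................
```

```bash

python3 -m inch '[[85,[0.29,0.97,0],0],[85,[0.29,0.97,0],0],[85,[0.29,0.97,0],0],[85,[0.29,0.97,0],0],[85,[0.29,0.97,0],0]]' >/dev/null
python3 -m inch '[[85,[0.29,0.97,0],0],[85,[0.29,0.97,0],0],[85,[0.29,0.97,0],0],[85,[0.29,0.97,0],0],[85,[0.29,0.97,0],0]]' >/dev/null
python3 -m inch '[[85,[0.29,0.97,0],0],[85,[0.29,0.97,0],0],[85,[0.29,0.97,0],0],[85,[0.29,0.97,0],0],[85,[0.29,0.97,0.2],0]]' >/dev/null
python3 -m inch '[[85,[0.28,0.95,0.9],0],[85,[0,0,0.9],0],[85,[0,0,0.9],0],[85,[0,0,0],0],[85,[0,0,0],0]]'
python3 snap.py w5; python3 - <<'E'
from h import *
q=np.load("pics/w5.npz");i={k:q[k] for k in("vertical_fov","cx","cy","k1","eye","rotation")}
C=cloud(i,q["d"]);o=get_obs();R=np.array(o["ee_rot"])
hi=(C[...,2]>80)&(C[...,2]<98)&(np.linalg.norm(C[...,:2]-[542,183],axis=-1)<60)
L=(C[hi]-o["position"])@R;print(hi.sum(),L.min(0),L.max(0),o["position"],R[:2,1])
h=np.histogram(L[:,1],bins=np.arange(-60,60,4));print([(int(b),int(c)) for c,b in zip(h[0],h[1]) if c])
P=C[hi][:,:2];print(cv2.minAreaRect(P.astype(np.float32)))
E
```

```text
time_s: 11.47
position: [539.2, 184.6, 147.9]
ee_rot: [[-0.986, 0.169, -0.003], [0.169, 0.986, -0.0], [0.003, -0.001, -1.0]]
ft_force: [0.4, -0.8, 0.4]
finger_gap: 85.2
grasp_force: 0.0
1185 [-10.67473569 -27.64427459  57.31269859] [17.00808428 27.48578407 69.40837316] [540.95096238 184.41998998 149.41852323] [0.16951333 0.98552782]
[(-28, 149), (-24, 189), (-20, 23), (8, 121), (12, 192), (16, 187), (20, 191), (24, 133)]
((537.83203125, 184.90994262695312), (55.181522369384766, 27.540796279907227), 80.447998046875)
```

```bash

python3 -m inch '[[85,[0.06,0,0.9],0],[85,[0,0,0.9],0],[85,[0,0,0.9],0],[85,[0,0,0.6],0],[85,[0,0,0.3],0]]'
python3 -m inch '[[60,[0,0,0],0],[60,[0,0,0],0],[60,[0,0,0],0],[57,[0,0,0],0],[55.5,[0,0,-0.05],0]]' 20; python3 -m inch '[[55.5,[0,0,0],0],[55.5,[0,0,0],0],[55.3,[0,0,0],0],[55.3,[0,0,0],0]]'
```

```text
time_s: 11.93
position: [539.7, 183.7, 40.4]
ee_rot: [[-0.985, 0.171, 0.0], [0.171, 0.985, 0.0], [-0.0, 0.0, -1.0]]
ft_force: [-0.8, -0.4, -0.4]
finger_gap: 84.8
grasp_force: 0.0
time_s: 12.35
position: [540.5, 184.0, 43.1]
ee_rot: [[-0.985, 0.171, 0.002], [0.171, 0.985, 0.001], [-0.002, 0.001, -1.0]]
ft_force: [0.9, -0.5, -2.1]
finger_gap: 55.8
grasp_force: 9.0
time_s: 12.68
position: [539.9, 183.9, 42.5]
ee_rot: [[-0.985, 0.171, 0.001], [0.171, 0.985, 0.0], [-0.001, 0.0, -1.0]]
ft_force: [-0.7, 0.6, 3.5]
finger_gap: 55.7
grasp_force: 12.3
```

```bash

python3 -m inch '[[55.4,[0,0,0],-0.2],[55.4,[0,0,0],-0.25],[55.4,[0,0,0],-0.2],[55.4,[0,0,0],-0.2],[55.4,[0,0,0],0]]'
python3 -m inch '[[55.4,[-0.1,-0.3,0],0],[55.4,[-0.1,-0.6,0],0],[55.4,[-0.1,-0.6,0],0],[55.4,[-0.1,-0.6,0],0],[55.4,[-0.1,-0.6,0],0]]' 
python3 -m inch '[[55.4,[-0.1,-0.6,0],0],[55.4,[-0.1,-0.6,0],0],[55.4,[-0.1,-0.6,0],0],[55.4,[-0.1,-0.6,0],0],[55.4,[-0.1,-0.6,0],0]]' 
python3 -m inch '[[55.4,[-0.3,-0.2,0],0],[55.4,[-0.4,-0.1,0],0],[55.4,[-0.4,0,0],0],[55.4,[-0.4,0,0],0],[55.4,[-0.4,0,0],0]]' 
python3 -m inch '[[55.4,[-0.4,0,0],0],[55.4,[-0.4,0,0],0],[55.4,[-0.4,0,0],0],[55.4,[-0.4,0,0],0],[55.4,[0,0,0],0]]' 
python3 snap.py w6
```

```text
time_s: 13.1
position: [539.4, 183.5, 42.4]
ee_rot: [[-0.995, 0.095, -0.0], [0.095, 0.995, -0.001], [0.0, -0.001, -1.0]]
ft_force: [-1.5, -0.2, 4.6]
finger_gap: 55.6
grasp_force: 11.7
time_s: 13.52
position: [547.6, 101.8, 42.6]
ee_rot: [[-0.995, 0.096, 0.002], [0.096, 0.995, 0.001], [-0.002, 0.002, -1.0]]
ft_force: [-0.7, 1.6, 3.8]
finger_gap: 56.0
grasp_force: 13.3
time_s: 13.93
position: [553.6, 10.4, 42.5]
ee_rot: [[-0.995, 0.097, 0.002], [0.097, 0.995, 0.001], [-0.002, 0.001, -1.0]]
ft_force: [-1.4, 3.6, 3.6]
finger_gap: 55.6
grasp_force: 13.3
time_s: 14.35
position: [607.5, -3.5, 42.2]
ee_rot: [[-0.995, 0.098, -0.004], [0.098, 0.995, 0.001], [0.004, 0.001, -1.0]]
ft_force: [-2.2, 3.0, 4.2]
finger_gap: 55.4
grasp_force: 5.1
time_s: 14.77
position: [659.1, -9.2, 41.4]
ee_rot: [[-0.995, 0.096, 0.002], [0.096, 0.995, -0.001], [-0.003, -0.001, -1.0]]
ft_force: [2.1, -0.6, 1.2]
finger_gap: 55.9
grasp_force: 8.5
```

View pics/w6.png

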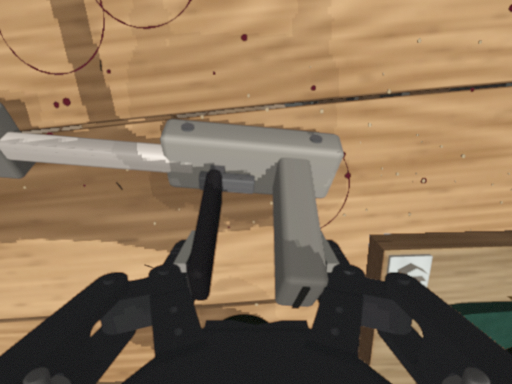

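The wrist view shows the reacher held at its grip, with the shaft running left from (165,157) to (10,147) and the head at the left edge. I'll check its yaw and lateral offset.

```bash
cat > line.py <<'E'
import sys
from h import *
# reacher axis from wrist + top views, in the stand frame
c=np.array([569,-302.]);a=np.radians(-95.58);ex=np.array([np.cos(a),np.sin(a)]);ey=np.array([-ex[1],ex[0]])
def st(P): return np.stack([(P[...,:2]-c)@ex,(P[...,:2]-c)@ey],-1)
o=get_obs();t=st(np.array(o["position"]));print("TCP",t.round(1),"hand yaw err",np.degrees(np.arctan2(-o["ee_rot"][1][1],-o["ee_rot"][0][1]))+95.58)
for n in("wrist","top"):
    i=camera_info(n);p,d=camera(n);cv2.imwrite(f"pics/{sys.argv[1]}_{n}.png",p[...,::-1]);C=cloud(i,d);S=st(C);z=C[...,2]
    hsv=cv2.cvtColor(p,cv2.COLOR_RGB2HSV)
    m=(z>8)&(z<28)&(S[...,0]>t[0]+62)&(S[...,0]<t[0]+134)&(abs(S[...,1]-61)<25)&(hsv[...,1]<90)
    if m.sum()>20:
        L=cv2.fitLine(S[m].astype(np.float32),cv2.DIST_HUBER,0,.01,.01).ravel();s=L[1]/L[0]
        print(n,"shaft",m.sum(),"yaw rel",np.degrees(np.arctan(s)).round(2),"y at origin",(L[3]+s*(t[0]-L[2])).round(1),"y at palm",(L[3]+s*(t[0]+178-L[2])).round(1))
    m=(z>8)&(z<32)&(S[...,0]>t[0]+136)&(S[...,0]<min(t[0]+225,-82))&(abs(S[...,1]-61)<60)&(hsv[...,1]<110)
    if m.sum()>20: print(n,"head/jaws",m.sum(),S[m].min(0).round(1),S[m].max(0).round(1))
E
python3 line.py a
```

```text
TCP [-300.2   60.1] hand yaw err 0.05541904382010898
wrist head/jaws 665 [-164.1    1. ] [-143.8   28.5]
top head/jaws 74 [-164.1    1.5] [-91.   38.1]
```

```bash
sed -i 's/(abs(S\[...,1\]-61)<25)&(hsv\[...,1\]<90)/(abs(S[...,1]-45)<38)\&(hsv[...,1]<60)/' line.py; python3 line.py a; cd pics; python3 -c "
import cv2
a=cv2.imread('a_top.png')[130:230,230:420];cv2.imwrite('at.png',cv2.resize(a,None,fx=4,fy=4,interpolation=cv2.INTER_CUBIC))"
```

```text
TCP [-300.4   58.5] hand yaw err 0.05025102033158646
wrist shaft 62 yaw rel -4.1 y at origin 25.4 y at palm 12.7
wrist head/jaws 672 [-164.4    1. ] [-142.6   28.1]
top head/jaws 73 [-160.8    4.9] [-91.   38.8]
```

View pics/at.png

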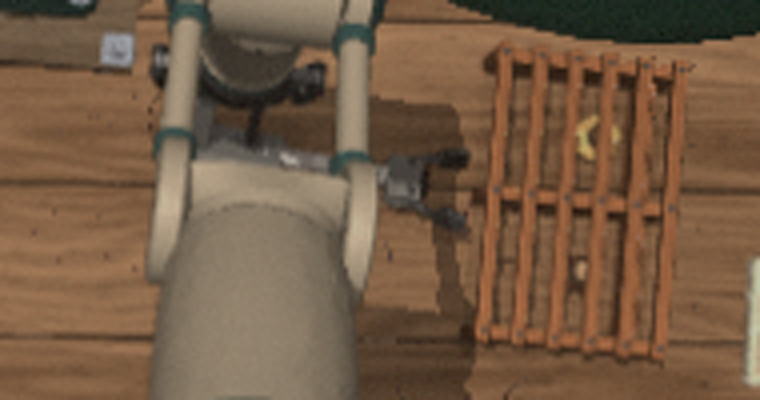

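```bash
cat > tilt.py <<'E'
from h import *
c=np.array([569,-302.]);a=np.radians(-95.58);ex=np.array([np.cos(a),np.sin(a)]);ey=np.array([-ex[1],ex[0]])
o=get_obs();t=o["position"];i=camera_info("wrist");p,d=camera("wrist");C=cloud(i,d)
S=np.stack([(C[...,:2]-t[:2])@ex,(C[...,:2]-t[:2])@ey,C[...,2]],-1)
hsv=cv2.cvtColor(p,cv2.COLOR_RGB2HSV)
print("TCP",(t[:2]-c)@ex,(t[:2]-c)@ey,t[2],"ft",o["ft_force"].round(1),"gap",o["finger_gap"].round(1))
for lo,hi,nm in((-46,-30,"rear foot"),(34,52,"front foot"),(60,130,"shaft"),(143,170,"head")):
    m=(S[...,0]>lo)&(S[...,0]<hi)&(S[...,2]>8)&(S[...,2]<60)&(hsv[...,1]<75)&(abs(S[...,1])<80); Q=S[m]
    if len(Q)<30: print(nm,len(Q)); continue
    A=np.c_[Q[:,1],np.ones(len(Q))];print(nm,len(Q),"y",np.percentile(Q[:,1],[2,50,98]).round(1),"z",np.percentile(Q[:,2],[2,50,98]).round(1),"slope",np.linalg.lstsq(A,Q[:,2],rcond=None)[0][0].round(2))
m=(S[...,0]>-40)&(S[...,0]<-5)&(S[...,2]>62)&(S[...,2]<105)&(abs(S[...,1])<40);Q=S[m];print("grip top",len(Q),Q.min(0).round(1),Q.max(0).round(1))
cv2.imwrite("pics/t.png",p[...,::-1])
E
python3 tilt.py
```

```text
Traceback (most recent call last):
  File "tilt.py", line 6, in <module>
    print("TCP",(t[:2]-c)@ex,(t[:2]-c)@ey,t[2],"ft",o["ft_force"].round(1),"gap",o["finger_gap"].round(1))
                                                                                 ^^^^^^^^^^^^^^^^^^^^^
AttributeError: 'float' object has no attribute 'round'
```

```bash
sed -i 's/o\["finger_gap"\].round(1)/o["finger_gap"]/' tilt.py; python3 tilt.py
```

```text
TCP -300.54976651099787 57.76109415978616 41.875613873155054 ft [-0.4 -1.5 -1.4] gap 55.59161457546123
rear foot 1552 y [-59.3 -45.2  -7.6] z [19.2 31.2 56.6] slope 0.02
front foot 2082 y [-65.1 -48.4 -24.6] z [20.8 32.6 39.7] slope -0.13
shaft 3509 y [-56.6 -48.8 -38.9] z [26.2 31.6 34.9] slope -0.01
head 363 y [-46.  -36.6 -31. ] z [14.9 26.3 32.6] slope -0.63
grip top 6071 [-40.  -32.2  62. ] [ -8.2  11.7 104.9]
```

```bash

python3 -m inch '[[55.6,[0.3,0,-0.05],0],[55.6,[0.3,0,-0.05],0],[55.6,[0.3,0,-0.05],0],[55.6,[0.3,0,0],0],[55.6,[0,0,0],0]]'
python3 tilt.py
```

```text
time_s: 15.53
position: [617.8, -4.5, 46.7]
ee_rot: [[-0.995, 0.097, -0.002], [0.097, 0.995, 0.0], [0.002, -0.0, -1.0]]
ft_force: [-0.1, 0.6, -1.3]
finger_gap: 55.2
grasp_force: 10.7
TCP -300.8203279155555 19.643712255783342 46.71055193625789 ft [-0.1  0.6 -1.3] gap 55.21660299588102
rear foot 1476 y [-57.6 -43.4 -18.9] z [23.1 33.5 39.4] slope -0.18
front foot 1964 y [-59.3 -44.  -20.6] z [23.5 33.8 40.3] slope -0.22
shaft 3137 y [-46.9 -40.5 -31.7] z [26.6 32.3 35. ] slope 0.05
head 785 y [-63.8 -29.  -19.5] z [16.7 29.1 37.1] slope -0.27
grip top 6081 [-40.  -32.8  62. ] [ -9.3  11.7 105. ]
```

```bash

python3 -m inch '[[56.2,[0,0,0],0],[56.2,[0.3,0,0],0],[56.2,[0.6,0,0],0],[56.2,[0.6,0,0],0],[56.2,[0,0,0],0]]'
python3 tilt.py
```

```text
time_s: 16.0
position: [571.9, -0.1, 46.2]
ee_rot: [[-0.995, 0.097, -0.005], [0.097, 0.995, 0.0], [0.005, -0.0, -1.0]]
ft_force: [-0.8, 0.3, -1.6]
finger_gap: 56.3
grasp_force: 1.1
TCP -300.7571199188011 -26.489088200020635 46.22950443412925 ft [-0.8  0.3 -1.6] gap 56.310442115465406
rear foot 901 y [-23.8 -12.5   3.2] z [11.6 20.  57.8] slope 0.17
front foot 1244 y [-22.9 -10.4   8.3] z [12.3 19.9 26.3] slope 0.13
shaft 2252 y [-9.4 -3.9  4. ] z [13.8 19.7 21.2] slope 0.21
head 2676 y [-26.1  -4.   23.5] z [12.2 20.8 23.7] slope 0.07
grip top 4963 [-40.  -20.4  62. ] [ -9.3   9.9 105. ]
```

View pics/t.png

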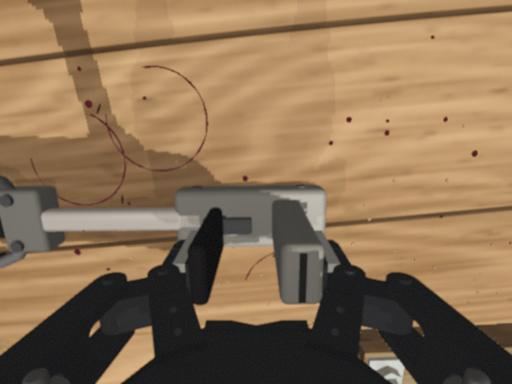

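The reacher stands upright again, with its foot at (255,215) and head at (30,220). Dragging it sideways had rolled it over. I'll lift it a few millimetres for the sideways move instead.

```bash

python3 -m inch '[[58,[0.07,0,0],0],[58,[0,0,0.15],0],[58,[0,0,0.12],0],[57,[0,0,0],0],[56,[0,0,0],0]]'
python3 -m inch '[[55,[0,0,0],0],[55,[0,0,0],0],[55,[0,0,-0.1],0],[55,[0,0,-0.15],0],[55,[0,0,-0.1],0]]'
python3 -m inch '[[55,[-0.15,0,0],0],[55,[-0.15,0,0],0],[55,[0,0,0],0],[55,[0,0,0],0]]'
python3 tilt.py
```

```text
time_s: 16.47
position: [574.0, -0.4, 37.8]
ee_rot: [[-0.995, 0.097, -0.001], [0.097, 0.995, 0.0], [0.001, 0.0, -1.0]]
ft_force: [-0.5, 0.5, -0.7]
finger_gap: 56.1
grasp_force: 0.7
time_s: 16.88
position: [574.0, -0.5, 49.3]
ee_rot: [[-0.995, 0.097, 0.0], [0.097, 0.995, -0.0], [-0.0, -0.0, -1.0]]
ft_force: [-0.7, 0.0, -2.3]
finger_gap: 55.2
grasp_force: 11.2
time_s: 17.22
position: [583.3, -1.4, 48.8]
ee_rot: [[-0.995, 0.097, 0.0], [0.097, 0.995, -0.0], [-0.0, -0.0, -1.0]]
ft_force: [-0.3, -0.4, -1.7]
finger_gap: 55.5
grasp_force: 11.2
TCP -300.5654840236213 -15.039436349767863 48.83448909066172 ft [-0.3 -0.4 -1.7] gap 55.474184314445935
rear foot 959 y [-24.4 -13.9   2.2] z [20.8 30.3 56.7] slope 0.16
front foot 1383 y [-24.6 -12.5   5.9] z [20.1 30.1 31.7] slope 0.14
shaft 2568 y [-11.6  -6.6   1.5] z [22.  29.8 31.4] slope 0.28
head 2333 y [-26.1  -5.3  19.8] z [15.9 30.9 33.7] slope 0.1
grip top 5428 [-40.  -18.9  62. ] [ -9.3   9.3 105. ]
```

```bash

python3 -m inch '[[55,[-0.15,0,0],0],[55,[-0.3,0,0],0],[55,[-0.35,0,0],0],[55,[-0.35,0,0],0],[55,[-0.35,0,0],0]]'
python3 -m inch '[[55,[-0.35,0,0],0],[55,[-0.35,0,0],0],[55,[-0.3,0,0],0],[55,[-0.15,0,0],0],[55,[0,0,0],0]]'
python3 -m inch '[[55,[0,0,0.1],0],[55,[0,0,0.1],0],[55,[0,0,0.08],0],[55,[0,0,0.03],0],[55,[0,0,0],0]]'
python3 tilt.py; python3 line.py b
```

```text
time_s: 17.68
position: [629.4, -5.9, 48.9]
ee_rot: [[-0.995, 0.097, 0.001], [0.097, 0.995, -0.0], [-0.001, -0.0, -1.0]]
ft_force: [-0.0, -0.8, -1.8]
finger_gap: 55.2
grasp_force: 11.2
time_s: 18.1
position: [663.6, -9.3, 48.7]
ee_rot: [[-0.995, 0.097, 0.001], [0.097, 0.995, -0.0], [-0.001, -0.0, -1.0]]
ft_force: [0.8, -0.4, -2.2]
finger_gap: 55.3
grasp_force: 11.2
time_s: 18.52
position: [661.2, -8.9, 39.1]
ee_rot: [[-0.995, 0.097, -0.001], [0.097, 0.995, 0.0], [0.001, -0.0, -1.0]]
ft_force: [0.1, 0.4, -1.5]
finger_gap: 55.1
grasp_force: 11.2
TCP -300.7183445114811 63.25974090319583 39.130242001645136 ft [ 0.1  0.4 -1.5] gap 55.125457536430204
rear foot 1081 y [-24.3 -12.    1.9] z [11.9 20.7 58.7] slope 0.43
front foot 1440 y [-24.7 -11.4   5.8] z [11.6 20.5 56.6] slope 0.24
shaft 2567 y [-11.6  -6.7   1.5] z [12.3 20.2 21.6] slope 0.28
head 2290 y [-26.1  -4.8  19.6] z [10.6 21.2 24.1] slope 0.07
grip top 5315 [-40. -19.  62.] [ -9.2   9.5 104.9]
TCP [-300.7   63.5] hand yaw err 0.011171692957319124
wrist shaft 2565 yaw rel 0.08 y at origin 57.0 y at palm 57.2
wrist head/jaws 3222 [-164.7   34.5] [-122.8   92.5]
top shaft 50 yaw rel 1.64 y at origin 56.2 y at palm 61.3
top head/jaws 204 [-164.1   17.7] [-91.4  97.4]
```

```bash

python3 -m inch '[[55,[-0.05,-0.2,0.02],0],[55,[0,-0.4,0],0],[55,[0,-0.4,0],0],[55,[0,-0.4,0],0],[55,[0,-0.4,0],0]]'
python3 -m inch '[[55,[0,-0.4,0],0],[55,[0,-0.4,0],0],[55,[0,-0.4,0],0],[55,[0,-0.3,0],0],[55,[0,-0.2,0],0]]'
python3 tilt.py; python3 line.py c
```

```text
time_s: 19.08
position: [657.9, -64.8, 39.0]
ee_rot: [[-0.995, 0.098, 0.0], [0.098, 0.995, -0.0], [-0.0, -0.0, -1.0]]
ft_force: [-0.1, 0.2, -2.8]
finger_gap: 55.0
grasp_force: 11.2
time_s: 19.5
position: [653.1, -115.3, 39.0]
ee_rot: [[-0.995, 0.098, 0.0], [0.098, 0.995, -0.0], [-0.0, -0.0, -1.0]]
ft_force: [-0.3, -0.9, -1.9]
finger_gap: 55.1
grasp_force: 11.2
TCP -193.96865382579355 65.53054024309657 38.98145560997455 ft [-0.3 -0.9 -1.9] gap 55.14925285748081
rear foot 1080 y [-24.3 -12.    1.9] z [11.3 20.5 58.1] slope 0.42
front foot 1440 y [-24.7 -11.5   5.8] z [11.5 20.4 56.7] slope 0.23
shaft 2626 y [-14.6  -6.8   1.4] z [12.2 20.1 52.6] slope -0.36
head 134 y [-26.3 -19.9  15.3] z [ 8.3 17.3 23.2] slope 0.15
grip top 5287 [-40.  -18.9  62. ] [ -9.2   9.4 105. ]
TCP [-193.3   65.6] hand yaw err -0.05701722029418477
wrist shaft 2567 yaw rel 0.2 y at origin 58.7 y at palm 59.3
top shaft 66 yaw rel -0.42 y at origin 61.3 y at palm 60.0
```

```bash

f(){ grep -E 'position|ft_force|grasp'; }
python3 -m inch '[[55,[0,-0.1,0],0],[55,[0,-0.1,0],0],[55,[0,-0.1,0],0],[55,[0,-0.1,0],0],[55,[0,0,0],0]]'|f
python3 -m inch '[[55,[0,-0.06,0],0],[55,[0,-0.06,0],0],[55,[0,0,0],0]]'|f
python3 -m inch '[[55,[0,-0.06,0],0],[55,[0,-0.06,0],0],[55,[0,0,0],0]]'|f
```

```text
position: [652.1, -126.1, 39.0]
ft_force: [-0.2, -0.2, -2.3]
grasp_force: 11.2
position: [651.7, -129.5, 39.0]
ft_force: [0.2, 0.0, -1.9]
grasp_force: 11.2
position: [651.4, -133.1, 39.0]
ft_force: [-0.5, 0.4, -0.7]
grasp_force: 11.2
```

```bash

f(){ grep -E 'position|ft_force|grasp'; }
python3 -m inch '[[55,[0,-0.06,0],0],[55,[0,-0.06,0],0],[55,[0,0,0],0]]'|f
python3 -m inch '[[55,[0,-0.05,0],0],[55,[0,-0.04,0],0],[55,[0,0,0],0]]'|f
python3 -m inch '[[55,[0,-0.04,0],0],[55,[0,0,0],0]]'|f
```

```text
position: [651.0, -136.5, 39.0]
ft_force: [0.7, 0.5, -2.1]
grasp_force: 11.4
position: [650.6, -139.0, 39.0]
ft_force: [-0.8, 0.5, -1.4]
grasp_force: 11.8
position: [650.6, -140.3, 39.0]
ft_force: [0.0, 1.7, -2.4]
grasp_force: 11.8
```

```bash

f(){ grep -E 'position|ft_force|grasp'; }
python3 -m inch '[[55,[0,-0.03,0],0],[55,[0,0,0],0]]'|f
python3 -m inch '[[55,[0,-0.03,0],0],[55,[0,0,0],0]]'|f
python3 -m inch '[[55,[0,-0.03,0],0],[55,[0,0,0],0]]'|f
```

```text
position: [650.5, -141.2, 39.0]
ft_force: [0.3, 0.9, -0.8]
grasp_force: 11.8
position: [650.4, -142.1, 39.0]
ft_force: [-0.1, 1.2, -1.3]
grasp_force: 11.8
position: [650.4, -142.7, 39.0]
ft_force: [0.0, 2.3, -1.7]
grasp_force: 12.3
```

```bash

f(){ grep -E 'position|ft_force|grasp|gap'; }
python3 -m inch '[[55,[0,-0.03,0],0],[55,[0,0,0],0]]'|f
python3 -m inch '[[55,[0,-0.03,0],0],[55,[0,0,0],0]]'|f
python3 -m inch '[[55,[0,0,0],0],[55,[0,0,0],0]]'|f
```

```text
position: [650.4, -142.9, 39.1]
ft_force: [0.4, 5.6, -0.9]
finger_gap: 55.3
grasp_force: 13.5
position: [650.4, -143.2, 39.2]
ft_force: [0.6, 6.9, 1.0]
finger_gap: 55.2
grasp_force: 14.5
position: [650.4, -143.1, 39.2]
ft_force: [0.3, 6.6, 0.4]
finger_gap: 55.1
grasp_force: 14.4
```

```bash

f(){ grep -E 'position|ft_force|grasp|gap'; }
python3 -m inch '[[55,[0,0,0],0],[55,[0,0,0],0],[54.5,[0,0.02,0],0],[53.5,[0,0.02,0],0],[52.5,[0,0.02,0],0]]' 24|f
python3 -m inch '[[51.5,[0,0.02,0],0],[50.5,[0,0.02,0],0],[49.5,[0,0.02,0],0]]'|f
```

```text
position: [650.6, -141.8, 39.4]
ft_force: [-0.7, 4.7, 0.4]
finger_gap: 52.5
grasp_force: 14.7
position: [650.9, -140.3, 39.7]
ft_force: [-0.2, 3.9, 1.2]
finger_gap: 50.0
grasp_force: 15.2
```

```bash

f(){ grep -E 'position|ft_force|grasp|gap'; }
python3 -m inch '[[48.5,[0,0.02,0],0],[47.5,[0,0.02,0],0],[46.5,[0,0.02,0],0]]'|f
python3 -m inch '[[45.5,[0,0.02,0],0],[44.5,[0,0.01,0],0],[44.5,[0,0,0],0]]'|f
```

```text
position: [651.1, -138.7, 39.9]
ft_force: [-0.6, 4.3, 2.9]
finger_gap: 47.0
grasp_force: 15.9
position: [652.0, -137.7, 40.1]
ft_force: [0.4, 5.9, 1.8]
finger_gap: 45.2
grasp_force: 18.1
```

```bash

f(){ grep -E 'position|ft_force|grasp|gap'; }
python3 -m inch '[[44,[0,0.02,0],0],[43.5,[0,0.02,0],0],[43.5,[0,0,0],0]]' 25|f
python3 -m inch '[[43,[0,0.01,0],0],[42,[0,0.01,0],0],[42,[0,0,0],0]]'|f
```

```text
position: [652.4, -137.2, 40.0]
ft_force: [1.8, 5.1, 2.8]
finger_gap: 43.9
grasp_force: 18.7
position: [652.4, -136.8, 40.1]
ft_force: [1.6, 5.5, 4.5]
finger_gap: 43.2
grasp_force: 25.4
```

```bash
python3 -m inch '[[42,[0,0,-0.02],0],[42,[0,0,-0.02],0],[42,[0,0,0],0],[42,[0,0,0],0],[42,[0,0,0],0]]'; python3 - <<'E'
from h import *
q=np.load("pics/top.npz");C=cloud(camera_info('top'),q["d"]);j=np.load("pics/side.npz");D=cloud(camera_info('side'),j["d"])
for A in(C,D):
    k=(A[...,2]>12)&(A[...,2]<45)&(A[...,0]>640)&(A[...,0]<780)&(A[...,1]>20)&(A[...,1]<120)
    P=A[k];print(k.sum(),P[:,:2].min(0),np.percentile(P[:,:2],[1,3],axis=0))
E
python3 tilt.py
```

```text
time_s: 24.32
position: [652.1, -136.7, 40.5]
ee_rot: [[-0.995, 0.096, 0.002], [0.096, 0.995, -0.001], [-0.002, -0.0, -1.0]]
ft_force: [3.1, 4.5, 1.3]
finger_gap: 42.9
grasp_force: 26.3
444 [679.04633762  65.20937214] [[679.75025867  68.35028084]
 [682.28842445  68.7007513 ]]
273 [681.27795259  63.15239057] [[682.36120743  65.45875753]
 [683.66950682  66.16218525]]
TCP -172.54964689760928 66.5921040485309 40.50802222354727 ft [3.1 4.5 1.3] gap 42.88385943187295
rear foot 672 y [-24.3 -10.5   4.7] z [11.4 19.8 58.2] slope 0.31
front foot 1578 y [-24.1  -9.5  11.9] z [11.6 19.8 21.2] slope 0.09
shaft 2064 y [-11.1  -6.2   1.7] z [11.6 19.4 51.7] slope -0.1
head 1194 y [-24.9  -8.7  16. ] z [ 9.2 18.6 21.3] slope 0.05
grip top 5349 [-40.  -19.2  62. ] [ -5.    9.8 104.7]
```

```bash

f(){ grep -E 'position|ft_force|grasp|gap'; }
python3 -m inch '[[42,[0,0.05,0],0],[42,[0,0.1,0],0],[42,[0,0.2,0],0],[42,[0,0.25,0],0],[42,[0,0.25,0],0]]'|f
python3 -m inch '[[42,[0,0.25,0],0],[42,[0,0.25,0],0],[42,[0,0.25,0],0],[42,[0,0.25,0],0],[42,[0,0.25,0],0]]'|f
python3 tilt.py
```

```text
position: [652.9, -111.7, 40.1]
ft_force: [0.5, -3.4, 1.1]
finger_gap: 42.5
grasp_force: 26.4
position: [657.1, -73.1, 40.2]
ft_force: [-0.2, -2.9, 0.6]
finger_gap: 42.9
grasp_force: 26.6
TCP -236.35860430771282 65.4140552612764 40.22524672594198 ft [-0.2 -2.9  0.6] gap 42.86760218629444
rear foot 654 y [-24.2 -10.5   4.6] z [11.  19.5 58.3] slope 0.31
front foot 1584 y [-24.6  -9.8  11.1] z [10.9 19.5 20.9] slope 0.09
shaft 2510 y [-11.6  -6.5   1.6] z [11.6 19.2 20.6] slope 0.26
head 2453 y [-26.   -5.8  15.2] z [ 8.9 19.9 22. ] slope 0.07
grip top 5329 [-40.  -19.1  62. ] [ -5.    9.7 105. ]
```

```bash

f(){ grep -E 'position|ft_force|grasp|gap'; }
python3 -m inch '[[42,[0,0.25,0],0],[42,[0,0.25,0],0],[42,[0,0.25,0],0],[42,[0,0.25,0],0],[42,[0,0.25,0],0]]'|f
python3 -m inch '[[42,[0,0.25,0],0],[42,[0,0.25,0],0],[42,[0,0.25,0],0],[42,[0,0.25,0],0],[42,[0,0.25,0],0]]'|f
python3 -m inch '[[42,[0,0.2,0],0],[42,[0,0.1,0],0],[42,[0,0.05,0],0],[42,[0,0,0],0],[42,[0,0,0],0]]'|f
python3 tilt.py; python3 - <<'E'
from h import *
p,d=camera("top");a=p[120:230,230:420,::-1];w=cv2.imread("pics/t.png")
A=cv2.resize(a,(760,440),interpolation=cv2.INTER_CUBIC)[:, 200:760];cv2.imwrite("pics/f.png",A);p,d=camera("side")
c=np.zeros((590,800,3),np.uint8);s=cv2.resize(p[150:300,200:330,::-1],(380,438));c[:438,:380]=s;c[:315,390:790]=cv2.resize(A,(400,315));c[318:588,430:790]=cv2.resize(w,(360,270));cv2.imwrite("pics/f.png",c)
E
```

```text
position: [660.8, -35.9, 40.2]
ft_force: [-0.5, -4.0, 1.4]
finger_gap: 42.4
grasp_force: 26.7
position: [664.4, 1.5, 40.2]
ft_force: [-0.9, -4.2, 1.9]
finger_gap: 42.8
grasp_force: 26.7
position: [665.5, 11.8, 40.4]
ft_force: [0.1, -0.1, 3.4]
finger_gap: 42.8
grasp_force: 28.3
TCP -321.7327329644888 65.57662696806318 40.35244148832763 ft [ 0.1 -0.1  3.4] gap 42.802862230511224
rear foot 653 y [-24.1 -10.5   4.6] z [11.  19.6 58. ] slope 0.32
front foot 1591 y [-24.7  -9.7  11.8] z [10.7 19.6 21. ] slope 0.05
shaft 2517 y [-11.7  -6.7   1.5] z [11.5 19.2 20.7] slope 0.27
head 2447 y [-26.2  -6.   15.2] z [ 8.9 19.9 22. ] slope 0.06
grip top 5324 [-40.  -18.8  62. ] [ -5.    9.6 104.9]
```

View pics/f.png

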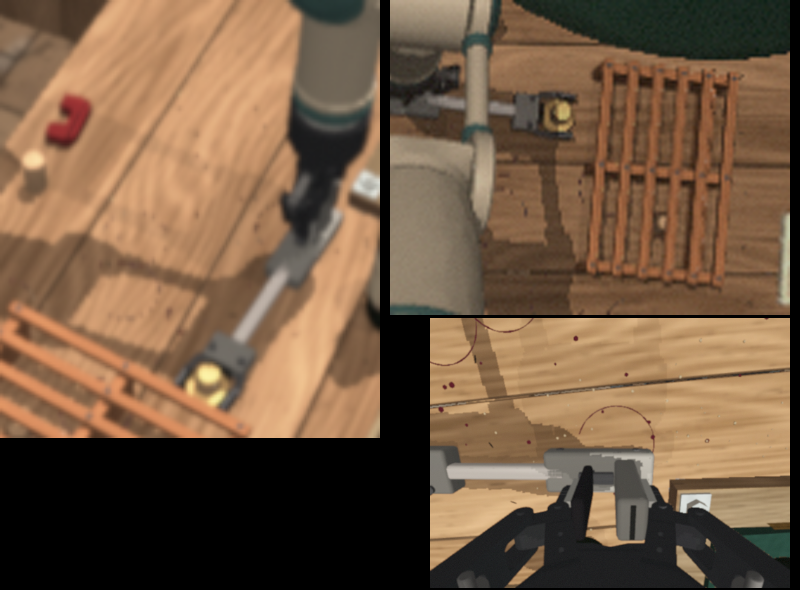

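The stopper is out in front of the stand and still clasped: side view (207,385), top view (558,113) in the mosaic. Now I'll release it gently.

```bash

f(){ grep -E 'position|ft_force|grasp|gap'; }
python3 -m inch '[[44,[0,0,0],0],[45,[0,0,0],0],[46,[0,0,0],0],[47.5,[0,0,0],0],[49,[0,0,0],0]]'|f
python3 -m inch '[[50.5,[0,0,0],0],[52,[0,0,0],0],[53.5,[0,0,0],0],[55,[0,0,0],0],[55.5,[0,0,0],0]]'|f
python3 -m inch '[[56,[0,0.03,0],0],[56.5,[0,0.03,0],0],[58,[0,0,0],0],[62,[0,-0.06,0],0],[70,[0,0,0],0]]'|f
python3 -m inch '[[74,[0,0,0],0],[74,[0,0,0],0],[74,[0,0,0],0]]'|f
python3 tilt.py
```

```text
position: [664.7, 11.3, 39.4]
ft_force: [-0.5, 0.3, -2.0]
finger_gap: 49.3
grasp_force: 13.0
position: [665.3, 11.2, 40.1]
ft_force: [-0.5, 0.6, -1.8]
finger_gap: 55.9
grasp_force: 10.2
position: [665.6, 10.9, 40.5]
ft_force: [-0.4, -0.4, 0.4]
finger_gap: 69.9
grasp_force: 0.0
position: [665.4, 11.1, 40.3]
ft_force: [-0.3, 0.3, 0.2]
finger_gap: 73.8
grasp_force: 0.0
TCP -321.00749706197905 65.54088260599175 40.25964588999075 ft [-0.3  0.3  0.2] gap 73.81577718528652
rear foot 1186 y [-24.3 -11.5   7.2] z [11.7 19.5 58.9] slope 0.35
front foot 1761 y [-24.1  -8.3  78.6] z [10.9 19.5 59.1] slope -0.02
shaft 2519 y [-11.   -6.1   2.2] z [11.4 19.2 20.6] slope 0.28
head 2307 y [-25.9  -4.2  22.3] z [11.3 20.6 23.4] slope 0.05
grip top 5408 [-40.  -18.8  62. ] [-11.2  11.2 105. ]
```

```bash

python3 -m inch '[[74,[0,0,-0.3],0],[74,[0,0,-0.6],0],[80,[0,0,-0.9],0],[80,[0,0,-0.9],0],[80,[0,0,-0.9],0]]'|grep pos
python3 -m inch '[[80,[0.3,-0.5,-0.8],0],[80,[0.9,-0.8,0],0],[80,[0.9,-0.8,0],0],[80,[0.9,-0.8,0],0],[80,[0,0,0],0]]'|grep pos
python3 -m inch '[[80,[0,0,0],0],[80,[0,0,0],0]]'|grep -E 'pos|time'
python3 snap.py z1; python3 - <<'E'
from h import *
q=np.load("pics/z1.npz");i={k:q[k] for k in("vertical_fov","cx","cy","k1","eye","rotation")}
C=cloud(i,q["d"]);p=q["p"];h=cv2.cvtColor(p,cv2.COLOR_RGB2HSV);z=C[...,2]
c=np.array([569,-302.]);a=np.radians(-95.58);ex=np.array([np.cos(a),np.sin(a)]);ey=np.array([-ex[1],ex[0]])
S=np.stack([(C[...,:2]-c)@ex,(C[...,:2]-c)@ey,z],-1)
g=(h[...,0]>=19)&(h[...,0]<40)&(h[...,1]>70)&(h[...,2]>90)&(z<46)&(z>6)&(abs(S[...,0]+115)<50)&(abs(S[...,1]-60)<45)
Q=S[g];print(len(Q),np.percentile(Q,[2,50,98],axis=0).round(1))
k=(z>62)&(z<100)&(abs(S[...,0]+321)<50)&(abs(S[...,1]-60)<40);print("grip",np.percentile(S[k],[2,98],axis=0).round(1) if k.any() else 0)
E
```

```text
position: [665.2, 11.2, 149.9]
position: [561.4, -69.2, 172.9]
time_s: 29.2
position: [568.2, -66.7, 173.1]
269 [[-134.5   40.2    7. ]
 [-116.4   46.7   11.9]
 [-101.    60.7   14.9]]
grip [[-301.3   47.1   62.9]
 [-294.    72.9   90.3]]
```

View pics/z1.png

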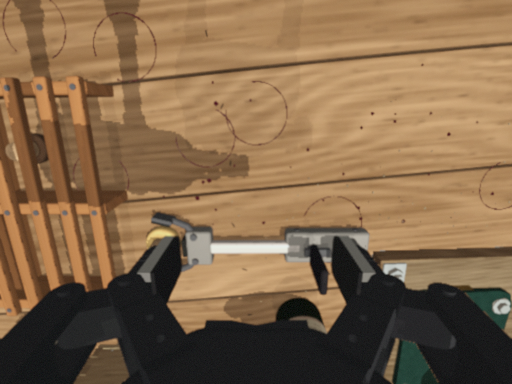

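The stopper stands upright in front of the bay at (160,236), stand x about -118 mm. The reacher stands upright with its jaws open and the palm clear by about 4 mm. Handing in.

```bash
python3 -c "
from cell import *
print(sign_off())"
```

```text
the job is handed in; nothing more can be done
None
```

I handed the job in at about 29 s of the 67 s allowed: the brass stopper stands upright about 38 mm in front of the stand, with the reacher released beside it and its jaws open. `sign_off()` gave no verdict, so I don't know how it was judged, and partway through the reacher rolled about 40° when I dragged it sideways, so I righted it and lifted it across instead.

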